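Press a glazed tile onto its backing and keep the pressure on

TASK

A freshly glued tile waits on its carrier in the channel of the green hand press. Slide the carrier by its orange handle under the press head until it is fully home against the end stop, then flip the red safety catch fully over out of the lever's way, then pull the black-knobbed lever all the way down so that the foot presses the tile, and finish still holding the lever down, without letting go. Leave everything else on the table where it is.

Things in the scene. Friction and masses are not known exactly. Their poses are not given: they have to be found in the camera images.
- press: Green hand-lever press fixed to the table (all sizes in mm). Origin on the table, straight below the foot; x points to its rear column (at x 52 to 112), y along its guide channel, z up. Channel floor 8 above the table, side rails along y (inner faces at x -40 and +40, tops 19 above the table) from y -280 to the end stop.
- carrier: Loose aluminium tray 76 x 175 x 6 (0.3 to 0.5 kg) in the channel, bearing plywood and a blue 60 x 60 tile, top 20 above the tray's underside. Origin on the underside below the tile centre, axes as the press's; the tray spans its own y -130 to +45. Slides along press y: home, against the stop, when its origin is over the press's origin; starts 70 to 150 short, at negative y. (mm)
- carrier_handle (a point): Grip point on the carrier's upright orange handle block, 24 (x) by 26 (y), at the carrier's x 0, y -110; the block stands from 6 to 56 above the tray's underside (14 to 64 above the table), this point at 42 above the underside. (mm)
- catch (a joint): Red safety catch: 0 closed (its arm lies level across the front of the lever and blocks it: the lever then moves less than 0.3 rad), growing as its knob swings to the press's +y and down while the arm rises; stop at 1.7. Starts at 0 to 0.15. Stiff hinge (0.11 N m), stays where it is left; fully flipped is beyond about 1.3. In rad.
- catch_knob (a point): Centre of the red ball knob (diameter 28) on the catch, 70 from catch_hinge: at joint value a it lies 70 sin(a) towards the press's +y and 70 cos(a) above the hinge. Closed, it is about 235 above the table, at press x -50, y +98. (mm)
- catch_hinge (a point): Point on the catch's hinge axis (parallel to the press's x), 165 above the table, at press x -50, y +98. (mm)
- lever (a joint): Press lever: 0 at rest (up, leaning 0.2 rad back to the press's +x), growing as its knob is pulled to the press's -x and down; stop at 1.15. Drives the foot down 24 mm per rad: it meets the tile at about 0.75 and presses harder beyond. A return spring (about 7 N at the knob when down) lifts it if let go. Fully down is beyond about 1.0. In rad.
- lever_knob (a point): Centre of the black ball knob (diameter 36) at the end of the lever, 150 from lever_hinge. At joint value a it lies 150 sin(a - 0.2) from the hinge towards the press's -x and 150 cos(a - 0.2) above it. The lever is a 14 thick rod below the ball. (mm)
- lever_hinge (a point): Point on the lever's hinge axis (parallel to the press's y), 120 above the table, at press x 0, y 0. (mm)
- foot: Round black press foot, diameter 44, under the head; origin at the centre of its underside, 46 above the table with the lever at rest. It is sprung: it presses the tile with about 4 N at first touch and about 10 N with the lever fully down. (mm)
- rolling_pin: wooden rolling pin lying down, 390 long, 60 thick; origin under its middle, x along it; bystander (sizes in mm)
- blue_bowl: open blue plastic bowl, 120 across, 55 high; origin under its centre; bystander (sizes in mm)
- slip_cup: open blue plastic cup, 76 across, 85 high; origin under its centre; bystander (sizes in mm)
- glaze_jar: closed glass glaze jar with white lid, 72 across, 95 high; origin under its centre; bystander (sizes in mm)
- brush: small paint brush with blue handle lying on the table; x along it; bystander (sizes in mm)
- palette_knife: palette knife with wooden handle lying on the table; x along it; bystander (sizes in mm)
- tile_stack: low stack of four square tiles, 75 x 75 x 32 high; origin under its centre; bystander (sizes in mm)
- end_stop (a point): Middle of the face of the orange end stop across the channel, at press y +45. (mm)
- press_head (a point): Top of the head that overhangs the channel, above the foot. The head spans press x -35 to 112, y -45 to +45, heights 58 to 100; the foot under it leaves about 18 clear above the tile. (mm)
There are look-alikes about, which are no part of the job. Several things have the shape of the carrier; the one meant has the colours described above.

How it is judged (in metres and radians):
On the way, in this order (a step that is already met when the one before it is completed fails the run):
1. the carrier is home under the press head, against the stop, with the catch still closed (y of carrier in the frame of press between -0.006 and 0.006 m and x of carrier in the frame of press between -0.006 and 0.006 m and angle between carrier's own z axis and vertical below 0.06 rad and value of joint catch below 0.8 rad), for 0.2 s.
2. the safety catch is flipped over, with the lever not yet pulled (value of joint catch above 1.1 rad and value of joint lever below 0.4 rad), for 0.2 s.
3. the lever is pulled down and the foot presses the tile (value of joint lever above 0.92 rad and contact force between foot and carrier above 4 N), for 0.3 s.
At the end, for the whole second after the job is handed in: The carrier is home (within 6 mm, flat), the catch is flipped beyond 1.1 rad, and the fingers hold the lever beyond 0.92 rad with the foot pressing the tile on the carrier with more than 4 N, through the last second (all of step 3 and y of carrier in the frame of press between -0.006 and 0.006 m and x of carrier in the frame of press between -0.006 and 0.006 m and angle between carrier's own z axis and vertical below 0.06 rad and value of joint catch above 1.1 rad and contact force between the fingers and anything else above 1 N); the arm keeps its last pose, push and grip.
It fails at once if the lever is forced past the closed catch (value of joint lever above 0.4 rad and value of joint catch below 0.6 rad).
It fails at once if something else on the table is moved by more than 3 cm (distance of any of rolling_pin, blue_bowl, slip_cup, glaze_jar, brush, palette_knife, tile_stack from where it was at the start of the episode above 0.03 m).
It also fails if it takes over 72 s, if anything falls off the work surface, if the arm or the gripper's body presses on something with over 40 N, if the wrist force passes 120 N, or if a joint passes its speed limit or range.

ROBOT

A 6-joint arm with a two-finger parallel gripper is mounted at the origin on the work surface. World frame = base frame: x ahead of the robot, y to its left, z up, the work surface at z = 0. Lengths are in mm, angles in rad, forces in N, time in s.
With the tool pointing down it reaches from about 400 to 925 mm from the base axis. Payload 12.5 kg.
Tool frame: the origin (TCP) lies at the very end of the fingers, on their centre line; the grasp point (between the pads) lies 19 mm behind it; z points along the fingers, y is the line along which they close (so a half turn about z gives the same grasp; the last joint's range is limited). The gripper opens to 95 mm and grips with 3 to 60 N. Pads are 20 mm wide; open, the fingers measure 119 mm over their backs; the gripper's body (75 mm by 180 mm) begins 59 mm behind the grasp point.
Start: joints at [-1.373, 0.491, 1.559, -0, 1.092, -0.106], TCP at [186.991, -596.39, 214.661] pointing down, gripper open.
Joint ranges: [-3.1, 3.1], [-0.84, 2.19], [0.05, 2.79], [-1.13, 4.28], [0.06, 2.93], [-2.69, 2.69]. Speed limits (rad/s): [2.22, 2.22, 2.79, 3.14, 3.14, 3.14].

INTERFACE

Orientations are given as [roll, pitch, yaw] about the fixed x, y, z axes, in that order (R = Rz(yaw) Ry(pitch) Rx(roll)).
In Python, from cell import * gives the robot as it stands.
- The arm moves only by the tool jog_arm, never from a script. Its argument "targets" is a list of rows, each an object with "turn": the turn, a rotation vector about the world's x, y, z in degrees, a list of three; "slide": the shift along the world's x, y, z in mm, a list of three; "claw": the opening in per cent of the stroke, from 0 (shut) to 100 (fully open). In form: [{"turn": [wx, wy, wz], "slide": [x, y, z], "claw": claw}, ...]. A call has 1 to 5 rows; each row shifts and turns the commanded pose from where the row before left it; what a row does not reach is not made up. A row lasts 1/8 s, in which the tool goes at most 62.5 mm and 10.7 degrees, less where a joint would pass 70% of its speed; a pose out of reach is approached as far as the arm can. A call with a gripper value outside its range is refused whole. The fingers move at their own pace and stop on an object; the grip force is fixed at half the most. Time passes only in rows, so rows that do not move let the fingers close. It gives the time, the measured TCP pose, the force, the opening and the grip force at its end, in the units of the state.
- state(): the state, without advancing time (a new reading comes with each control period).
- read_camera(name): name is "side" or "top" or "wrist"; returns a dict with "frame" (480x640x3 uint8, blue, green, red), "mtx" (3x3 intrinsics, pixels), "R" (3x3) and "t" (3): a world point X has camera coordinates R X + t. Camera axes: x right, y down, z forward; pixel columns grow to the right and rows downward; lengths in mm; the calibration is good to about 2 mm. A picture is of the moment at which its call begins. There is no depth.
- job_done(): hands the job in; it is judged then, once.
Trained networks look in the newest picture that a camera, given by its name, has taken for a name from the list of things; names that differ only in an ending like _2 or _b are one class to them, and where a whole thing is asked for, a point or a joint stands for the part that bears it (a point fixed in the world has none). Each returns a list of dicts, best first, with "conf" (0 to 1); they miss things now and then, are a little off and sometimes report something else, mostly with a low value. They report only what shows in the picture. A call takes as long as a camera call. They do not tell look-alikes from the thing itself.
- look_for(query, camera): "xy" ([column, row] in pixels, amid what is visible of it).
The state is a dict: "t": time; "joints": joint angles; "qvel": joint speeds; "tau": joint torques, N m; "eef_pos": TCP position; "tcp_rot": TCP orientation; "ft_force": force on the tool from outside, world axes, zero at the start; "moment": the same for the moment, N m; "opening": opening from 0.0 (shut) to 1.0 (fully open); "grip_force": force on a finger pad.
Only numpy, scipy, OpenCV 4.12 (cv2) and the standard library are available. Lean on these libraries where they do the work, as an engineer would, in place of code of your own. Each camera call takes 0.05 s, during which the arm holds its last target. There are 200 camera calls.

## Working session

There is one attempt and no reset: what is moved stays moved. The work goes in short steps, Python scripts to look and compute and a tool call to move; the robot and the scene stay as the last step left them, time stands still between calls to the robot, and variables do not carry over. Pictures are saved under pics/ and viewed, at most 10 in all, crops included, and the job is handed in when it is done.

Besides the shell and the picture viewer there is one more tool, called as name([rows], argument=value, ...), one row to a line, values as JSON. jog_arm: Moves the arm, as the interface text tells. Its arguments: {"type":"object","properties":{"targets":{"type":"array","items":{"type":"object","properties":{"turn":{"type":"array","items":{"type":"number"}},"slide":{"type":"array","items":{"type":"number"}},"claw":{"type":"number"}}}}},"required":["targets"]}

```bash
mkdir -p pics; cat > h.py <<'E'
from cell import *
import numpy as np, cv2
def px(c,X):
    p=c["R"]@np.array(X,float)+np.ravel(c["t"]); p=c["mtx"]@p; return p[:2]/p[2]
def ray(c,uv):
    d=c["R"].T@np.linalg.inv(c["mtx"])@np.array([uv[0],uv[1],1.]); o=-c["R"].T@np.ravel(c["t"]); return o,d
def atz(c,uv,z):
    o,d=ray(c,uv); return o+d*(z-o[2])/d[2]
E
python3 - <<'E'
from h import *
for n in("top","side"):
    c=read_camera(n); cv2.imwrite(f"pics/{n}0.png",c["frame"])
    print(n,ray(c,(320,240))[0].round())
    for q,z in(("carrier_handle",50),("catch_knob",235),("catch_hinge",165),("lever_knob",267),("lever_hinge",120),("end_stop",15),("press_head",100),("carrier",20)):
        for r in look_for(q,n)[:3]: print(q,r["conf"],np.round(r["xy"]),atz(c,r["xy"],z).round())
print(state())
E
```

```text
top [ 283.  -54. 1965.]
carrier_handle 0.85 [332. 219.] [ 597. -103.   50.]
carrier_handle 0.68 [463. 278.] [ 406. -519.   50.]
catch_knob 0.8 [270. 225.] [549.  81. 235.]
catch_hinge 0.58 [269. 223.] [567.  89. 165.]
catch_hinge 0.29 [278. 200.] [638.  61. 165.]
lever_knob 0.56 [279. 196.] [630.  52. 267.]
lever_hinge 0.46 [277. 194.] [665.  69. 120.]
end_stop 0.57 [304. 206.] [647. -14.  15.]
press_head 0.72 [269. 225.] [571.  95. 100.]
press_head 0.68 [301. 208.] [625.  -6. 100.]
carrier 0.94 [466. 276.] [ 412. -534.   20.]
carrier 0.72 [329. 219.] [602. -95.  20.]
side [  29. 1051. 1320.]
carrier_handle 0.8 [307. 236.] [ 598. -103.   50.]
carrier_handle 0.57 [396. 184.] [ 422. -491.   50.]
catch_knob 0.67 [284. 253.] [543. 152. 235.]
catch_hinge 0.62 [285. 253.] [572.  94. 165.]
lever_knob 0.65 [283. 255.] [526. 186. 267.]
lever_knob 0.5 [277. 226.] [594.  97. 267.]
lever_hinge 0.78 [274. 223.] [686. -45. 120.]
end_stop 0.78 [282. 257.] [645. -11.  15.]
end_stop 0.18 [298. 388.] [383. 389.  15.]
press_head 0.92 [281. 253.] [614.  47. 100.]
press_head 0.45 [308. 238.] [567. -50. 100.]
carrier 0.77 [398. 187.] [ 420. -515.   20.]
carrier 0.41 [301. 389.] [373. 394.  20.]
{'t': 0.9, 'joints': array([-1.37260628e+00,  4.90864374e-01,  1.55887585e+00,  3.12854435e-05,
        1.09169096e+00, -1.05603376e-01]), 'qvel': array([ 0.0003608 ,  0.00063843, -0.0009823 ,  0.00086935, -0.00038324,
        0.00038409]), 'tau': array([-3.17972817e-04, -6.12453747e+01, -2.58426619e+01,  6.91873371e-02,
        4.46522981e-02,  3.19452155e-06]), 'eef_pos': array([ 186.99704738, -596.40350662,  214.69141745]), 'tcp_rot': array([ 3.14142916e+00, -1.05904924e-05,  3.03779007e-01]), 'ft_force': array([-0.20282315, -0.22627146,  0.10859316]), 'moment': array([ 0.0348229 , -0.00275559, -0.02640634]), 'grip_force': 0.0, 'opening': 0.9987603108589719}
```

View pics/top0.png

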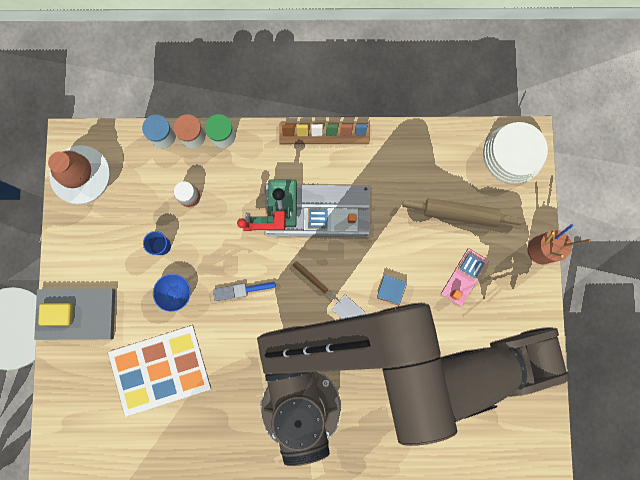

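View pics/side0.png

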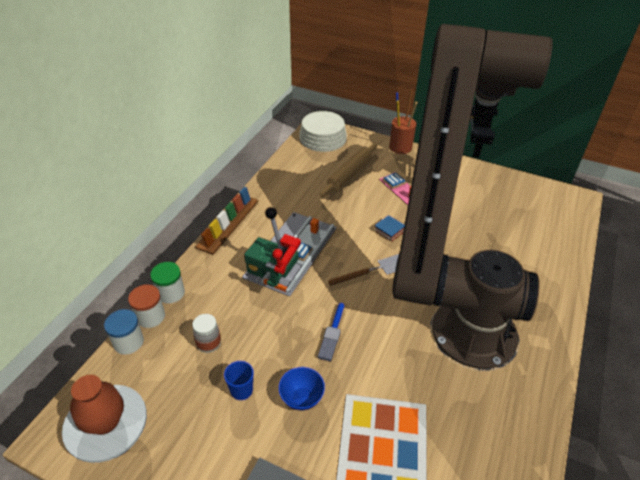

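The things shaped like the carrier are at top pixels (332,219), grey tray in the green press, and (463,278), pink tray on the table. The one in the press fits the description (aluminium, blue tile, orange handle). I'll confirm it in an enlarged crop.

```bash
python3 - <<'E'
from h import *
t=read_camera("top")["frame"][165:250,225:385]; s=read_camera("side")["frame"][195:300,235:345]
a=cv2.resize(t,None,fx=5,fy=5,interpolation=cv2.INTER_CUBIC); b=cv2.resize(s,None,fx=5,fy=5,interpolation=cv2.INTER_CUBIC)
cv2.imwrite("pics/t1.png",a); cv2.imwrite("pics/s1.png",b)
E
```

```text
(no output)
```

View pics/t1.png

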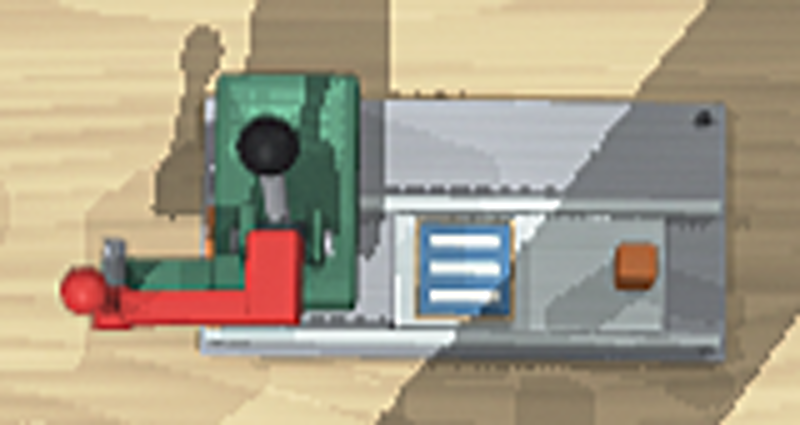

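View pics/s1.png

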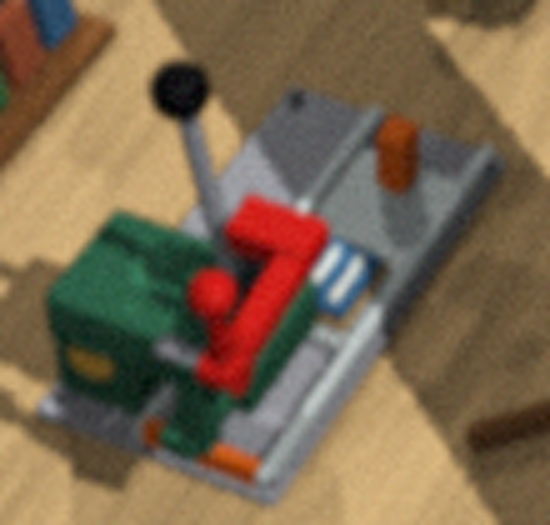

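The crop confirms it: grey tray, blue striped tile and orange handle in the green press, with the red catch closed and the black lever knob up. Next I'll fit the pose from these pixels.

```bash
python3 - <<'E'
from h import *
from scipy.optimize import least_squares
T=read_camera("top");S=read_camera("side")
tc=lambda u,v:((u+.5)/5-.5+225,(v+.5)/5-.5+165)
sc=lambda u,v:((u+.5)/5-.5+235,(v+.5)/5-.5+195)
def W(p,x,y,z): c,s=np.cos(p[2]),np.sin(p[2]); return [p[0]+c*x-s*y,p[1]+s*x+c*y,z]
def f(p):
    k=W(p,-50,98+70*np.sin(p[4]),165+70*np.cos(p[4])); l=W(p,-150*np.sin(-.2),0,120+150*np.cos(.2)); h=W(p,0,p[3]-110,64)
    r=[]
    for c,X,o in((T,k,tc(84,290)),(S,k,sc(213,292)),(T,l,tc(267,146)),(S,l,sc(181,90)),(T,h,tc(635,264)),(S,h,sc(398,128))): r+=list(px(c,X)-o)
    # foot of rail line: front plate edge direction + stop level
    e=[W(p,-40,-280,19),W(p,40,-280,19)]
    r+=list(px(T,e[0])-tc(722,335)) + list(px(T,e[1])-tc(722,205))
    return np.array(r)
q=least_squares(f,[590,60,0,-80,.07],loss="soft_l1")
print(q.x.round(3),f(q.x).round(1).reshape(-1,2).tolist())
p=q.x
for n,X in(("handle",W(p,0,p[3]-110,50)),("homehandle",W(p,0,-110,50)),("knob",W(p,-50,98+70*np.sin(p[4]),165+70*np.cos(p[4]))),("hinge",W(p,-50,98,165)),("lev",W(p,29.8,0,267)),("levdown",W(p,-150*np.sin(.9),0,120+150*np.cos(.9)))): print(n,np.round(X))
E
```

```text
[ 6.05911e+02  5.47690e+01 -1.80000e-02 -1.11938e+02  1.22000e-01] [[0.3, -0.2], [0.3, 0.6], [0.3, -0.3], [0.2, 0.1], [0.2, -0.9], [0.1, 0.4], [-0.2, -0.4], [-0.2, 1.4]]
handle [ 602. -167.   50.]
homehandle [604. -55.  50.]
knob [558. 162. 234.]
hinge [558. 154. 165.]
lev [636.  54. 267.]
levdown [488.  57. 213.]
```

jog_arm([
  {"turn": [0, 0, 7], "slide": [41, 43, 0], "claw": 100},
  {"turn": [0, 0, 7], "slide": [41, 43, 0], "claw": 100},
  {"turn": [0, 0, 7], "slide": [41, 43, 0], "claw": 100},
  {"turn": [0, 0, 7], "slide": [41, 43, 0], "claw": 100},
  {"turn": [0, 0, 7], "slide": [41, 43, 0], "claw": 100},
])

```text
t: 1.72
eef_pos: [393.1, -380.0, 214.9]
tcp_rot: [3.141, 0.0, 0.918]
ft_force: [1.1, -0.5, 0.9]
opening: 1.002
grip_force: 0.0
```

jog_arm([
  {"turn": [0, 0, 7], "slide": [41, 43, 0], "claw": 100},
  {"turn": [0, 0, 7], "slide": [41, 43, 0], "claw": 100},
  {"turn": [0, 0, 7], "slide": [41, 43, -20], "claw": 100},
  {"turn": [0, 0, 7], "slide": [41, 43, -30], "claw": 100},
  {"turn": [0, 0, 7], "slide": [41, 43, -30], "claw": 100},
])

```text
t: 2.35
eef_pos: [593.2, -170.3, 137.8]
tcp_rot: [3.141, 0.0, 1.53]
ft_force: [0.7, -0.5, -0.4]
opening: 0.999
grip_force: 0.0
```

jog_arm([
  {"turn": [0, 0, 1], "slide": [0, 0, 0], "claw": 100},
  {"turn": [0, 0, 0], "slide": [0, 0, 0], "claw": 100},
])

```text
t: 2.6
eef_pos: [591.8, -171.9, 138.5]
tcp_rot: [-3.141, 0.0, 1.543]
ft_force: [0.1, -0.8, -0.1]
opening: 0.999
grip_force: 0.0
```

```bash
python3 - <<'E'
from h import *
c=read_camera("wrist"); cv2.imwrite("pics/w1.png",c["frame"])
s=state();print(s["eef_pos"],s["tcp_rot"],px(c,[602,-167,64]))
for r in look_for("carrier_handle","wrist"): print(r,atz(c,r["xy"],55))
E
```

```text
[ 591.61561151 -172.46665461  138.91373509] [3.14100406e+00 3.45564312e-04 1.54155020e+00] [334.11738346 237.57156488]
{'xy': [331.1, 129.2], 'conf': 0.76} [601.63719484 -91.1750086   55.        ]
```

View pics/w1.png

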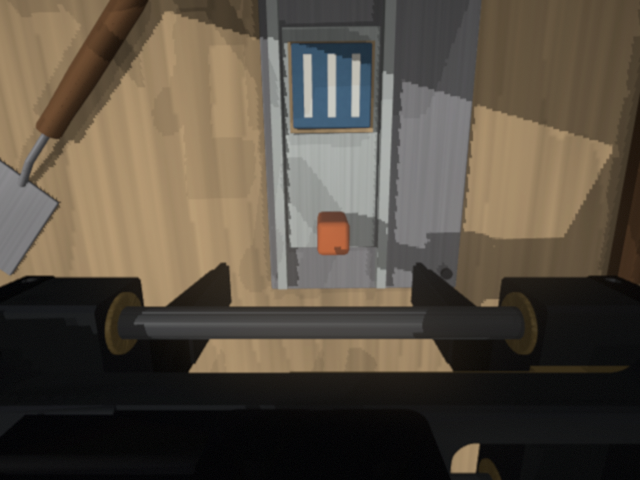

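The handle is at (333,226–231), about where predicted, and the jaws line up with the channel. I'll take a quick number, then descend.

```bash
python3 - <<'E'
from h import *
c=read_camera("wrist")
for uv,z in(((333,225),64),((333,248),14),((274.5,285),19),((382,285),19),((279.5,100),19),((386,100),19)): print(uv,atz(c,uv,z).round(1))
E
```

```text
(333, 225) [ 601.3 -158.8   64. ]
(333, 248) [ 602.4 -190.3   14. ]
(274.5, 285) [ 549.3 -221.6   19. ]
(382, 285) [ 645.3 -224.5   19. ]
(279.5, 100) [562.9 -67.   19. ]
(386, 100) [646.4 -69.4  19. ]
```

jog_arm([
  {"turn": [0, 0, 0], "slide": [9, 6, -30], "claw": 100},
  {"turn": [0, 0, 0], "slide": [0, 2, -40], "claw": 100},
  {"turn": [0, 0, 0], "slide": [0, 0, -35], "claw": 100},
  {"turn": [0, 0, 0], "slide": [0, 0, 0], "claw": 100},
])

```text
t: 3.25
eef_pos: [599.5, -164.4, 32.1]
tcp_rot: [-3.139, -0.001, 1.541]
ft_force: [0.2, -0.8, 0.1]
opening: 1.0
grip_force: 0.0
```

jog_arm([
  {"turn": [0, 0, 0], "slide": [2, 0, 0], "claw": 15},
  {"turn": [0, 0, 0], "slide": [0, 0, 0], "claw": 15},
  {"turn": [0, 0, 0], "slide": [0, 0, 0], "claw": 15},
  {"turn": [0, 0, 0], "slide": [0, 0, 0], "claw": 15},
  {"turn": [0, 0, 0], "slide": [0, 0, 0], "claw": 15},
])

```text
t: 3.88
eef_pos: [602.9, -163.7, 33.6]
tcp_rot: [3.141, 0.0, 1.543]
ft_force: [-0.0, 0.1, -0.3]
opening: 0.528
grip_force: 0.0
```

jog_arm([
  {"turn": [0, 0, 0], "slide": [0, 0, 0], "claw": 15},
  {"turn": [0, 0, 0], "slide": [0, 0, 0], "claw": 15},
  {"turn": [0, 0, 0], "slide": [0, 0, 0], "claw": 15},
  {"turn": [0, 0, 0], "slide": [0, 0, 0], "claw": 15},
  {"turn": [0, 0, 0], "slide": [0, 0, 0], "claw": 15},
])

```text
t: 4.5
eef_pos: [602.6, -163.8, 33.3]
tcp_rot: [-3.141, -0.0, 1.543]
ft_force: [-1.9, -0.2, -0.4]
opening: 0.252
grip_force: 29.9
```

jog_arm([
  {"turn": [0, 0, 0], "slide": [0.4, 20, 0], "claw": 15},
  {"turn": [0, 0, 0], "slide": [0.4, 25, 0], "claw": 15},
  {"turn": [0, 0, 0], "slide": [0.4, 25, 0], "claw": 15},
  {"turn": [0, 0, 0], "slide": [0.4, 20, 0], "claw": 15},
  {"turn": [0, 0, 0], "slide": [0, 6, 0], "claw": 15},
])

```text
t: 5.12
eef_pos: [604.5, -66.4, 33.3]
tcp_rot: [3.142, -0.0, 1.544]
ft_force: [0.4, -0.1, -1.7]
opening: 0.251
grip_force: 29.9
```

jog_arm([
  {"turn": [0, 0, 0], "slide": [0, 3, 0], "claw": 15},
  {"turn": [0, 0, 0], "slide": [0, 3, 0], "claw": 15},
  {"turn": [0, 0, 0], "slide": [0, 0, 0], "claw": 15},
])

```text
t: 5.5
eef_pos: [604.4, -61.9, 33.3]
tcp_rot: [-3.142, -0.0, 1.542]
ft_force: [0.4, 1.9, -2.4]
opening: 0.247
grip_force: 29.9
```

jog_arm([
  {"turn": [0, 0, 0], "slide": [0, 3, 0], "claw": 15},
  {"turn": [0, 0, 0], "slide": [0, 3, 0], "claw": 15},
  {"turn": [0, 0, 0], "slide": [0, 0, 0], "claw": 15},
])

```text
t: 5.88
eef_pos: [604.4, -55.5, 33.3]
tcp_rot: [-3.142, -0.0, 1.543]
ft_force: [0.6, 0.4, -3.1]
opening: 0.248
grip_force: 29.9
```

jog_arm([
  {"turn": [0, 0, 0], "slide": [0, 3, 0], "claw": 15},
  {"turn": [0, 0, 0], "slide": [0, 0, 0], "claw": 15},
])

```text
t: 6.12
eef_pos: [604.4, -52.4, 33.4]
tcp_rot: [-3.142, -0.0, 1.543]
ft_force: [-0.1, 0.4, -3.5]
opening: 0.254
grip_force: 29.9
```

jog_arm([
  {"turn": [0, 0, 0], "slide": [0, 3, 0], "claw": 15},
  {"turn": [0, 0, 0], "slide": [0, 0, 0], "claw": 15},
])

```text
t: 6.38
eef_pos: [604.5, -50.7, 33.6]
tcp_rot: [3.141, 0.001, 1.544]
ft_force: [-0.4, -7.8, -0.5]
opening: 0.247
grip_force: 29.9
```

jog_arm([
  {"turn": [0, 0, 0], "slide": [0, 3, 0], "claw": 15},
  {"turn": [0, 0, 0], "slide": [0, 0, 0], "claw": 15},
])

```text
t: 6.62
eef_pos: [604.7, -50.0, 34.2]
tcp_rot: [3.14, 0.004, 1.544]
ft_force: [-4.2, -25.3, 4.8]
opening: 0.252
grip_force: 29.9
```

The force shows it seated against the stop. Next I'll ease off, release and lift.

jog_arm([
  {"turn": [0, 0, 0], "slide": [0, -3, 0], "claw": 15},
  {"turn": [0, 0, 0], "slide": [0, 0, 0], "claw": 15},
  {"turn": [0, 0, 0], "slide": [0, 0, 0], "claw": 60},
  {"turn": [0, 0, 0], "slide": [0, 0, 0], "claw": 60},
  {"turn": [0, 0, 0], "slide": [0, 0, 0], "claw": 60},
])

```text
t: 7.25
eef_pos: [604.5, -49.4, 33.4]
tcp_rot: [3.141, -0.0, 1.543]
ft_force: [-0.8, -0.6, -1.0]
opening: 0.51
grip_force: 0.0
```

jog_arm([
  {"turn": [0, 0, 0], "slide": [0, 0, 20], "claw": 60},
  {"turn": [0, 0, 0], "slide": [0, -20, 55], "claw": 60},
  {"turn": [0, 0, 0], "slide": [0, -20, 58], "claw": 60},
  {"turn": [0, 0, 0], "slide": [0, 0, 60], "claw": 60},
  {"turn": [0, 0, 0], "slide": [0, 0, 60], "claw": 60},
])

```text
t: 7.88
eef_pos: [604.1, -89.8, 288.5]
tcp_rot: [3.141, -0.0, 1.543]
ft_force: [0.3, 0.7, -0.5]
opening: 0.601
grip_force: 0.0
```

```bash
python3 - <<'E'
from h import *
c=read_camera("wrist"); cv2.imwrite("pics/w2.png",c["frame"])
s=state();print(s["eef_pos"],s["tcp_rot"])
E
```

```text
[606.15546749 -90.08451669 296.80284408] [3.13063948e+00 2.36711152e-03 1.54299372e+00]
```

View pics/w2.png

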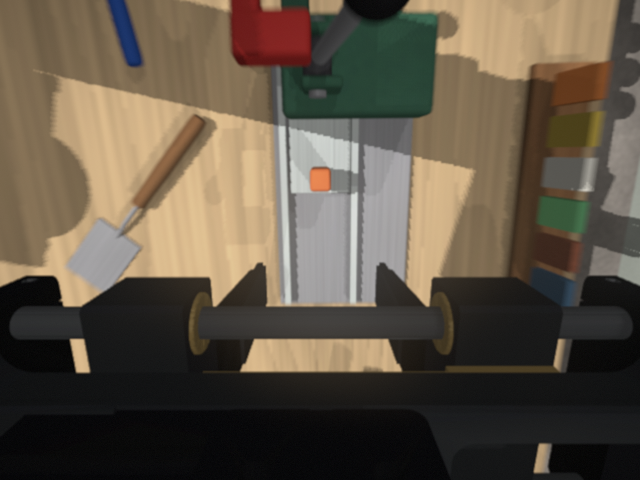

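The orange handle is at (320,178), at the press's home spot, and the tile is under the head. Next is the catch knob.

jog_arm([
  {"turn": [0, 0, 0], "slide": [-10, 20, 40], "claw": 60},
  {"turn": [0, 0, 0], "slide": [-10, 50, 10], "claw": 60},
  {"turn": [0, 0, 0], "slide": [-20, 50, 0], "claw": 60},
  {"turn": [0, 0, 0], "slide": [-10, 0, 0], "claw": 70},
  {"turn": [0, 0, 0], "slide": [0, 0, 0], "claw": 70},
])

```text
t: 8.55
eef_pos: [554.2, 30.2, 336.5]
tcp_rot: [3.141, 0.0, 1.544]
ft_force: [0.2, 0.5, -0.0]
opening: 0.69
grip_force: 0.0
```

```bash
python3 - <<'E'
from h import *
c=read_camera("wrist"); cv2.imwrite("pics/w3.png",c["frame"])
s=state();print(s["eef_pos"],s["tcp_rot"],px(c,[558,162,234]),px(c,[558,154,165]))
f=c["frame"].astype(int); m=((f[...,2]>120)&(f[...,1]<70)&(f[...,0]<70)).astype(np.uint8)
n,l,st,ce=cv2.connectedComponentsWithStats(m); print([(st[i].tolist(),ce[i].round()) for i in range(1,n) if st[i,4]>100])
for r in look_for("catch_knob","wrist"): print(r)
E
```

```text
[554.66230591  29.63075414 336.36597651] [3.14123108e+00 1.92079925e-04 1.54264995e+00] [320.46307002  56.40248166] [320.69767489  85.88191021]
[([302, 36, 37, 34, 921], array([320.,  53.])), ([308, 73, 7, 24, 114], array([310.,  84.])), ([312, 94, 58, 117, 3320], array([332., 170.]))]
{'xy': [320.3, 138.1], 'conf': 0.92}
{'xy': [364.7, 185.6], 'conf': 0.7}
```

View pics/w3.png

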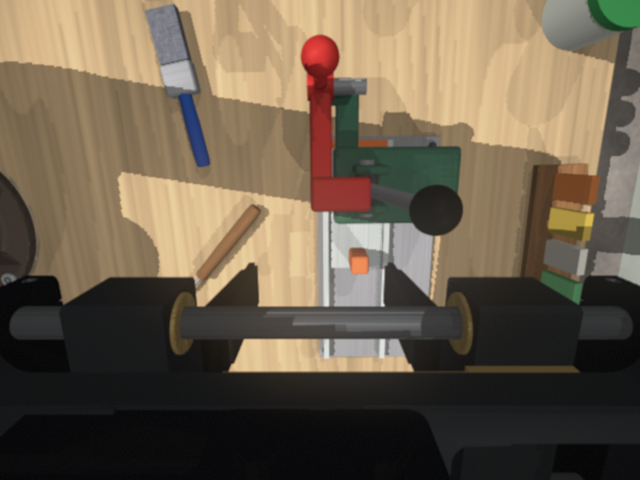

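The red knob is at (320,54), matching the prediction of (320,56). I'll grasp it across x.

jog_arm([
  {"turn": [0, 0, 0], "slide": [4, 45, 0], "claw": 65},
  {"turn": [0, 0, 0], "slide": [0, 50, 0], "claw": 65},
  {"turn": [0, 0, 0], "slide": [0, 38, 0], "claw": 65},
  {"turn": [0, 0, 0], "slide": [0, 0, -40], "claw": 65},
  {"turn": [0, 0, 0], "slide": [0, 0, -40], "claw": 65},
])

```text
t: 9.28
eef_pos: [559.2, 162.8, 255.1]
tcp_rot: [3.141, -0.0, 1.542]
ft_force: [0.3, 0.3, 0.0]
opening: 0.649
grip_force: 0.0
```

jog_arm([
  {"turn": [0, 0, 0], "slide": [0, 0, -36], "claw": 65},
  {"turn": [0, 0, 0], "slide": [0, 0, 0], "claw": 15},
  {"turn": [0, 0, 0], "slide": [0, 0, 0], "claw": 15},
  {"turn": [0, 0, 0], "slide": [0, 0, 0], "claw": 15},
  {"turn": [0, 0, 0], "slide": [0, 0, 0], "claw": 15},
])

```text
t: 9.9
eef_pos: [557.3, 163.3, 221.4]
tcp_rot: [-3.14, -0.0, 1.543]
ft_force: [-20.7, 0.7, 14.5]
opening: 0.288
grip_force: 10.9
```

jog_arm([
  {"turn": [0, 0, 0], "slide": [0, 0, 0], "claw": 15},
  {"turn": [0, 0, 0], "slide": [0, 0, 0], "claw": 15},
])

```text
t: 10.15
eef_pos: [557.0, 163.3, 221.5]
tcp_rot: [-3.139, 0.0, 1.543]
ft_force: [-9.2, -0.7, 7.1]
opening: 0.28
grip_force: 30.0
```

jog_arm([
  {"turn": [0, 0, 0], "slide": [0.3, 9, -2], "claw": 15},
  {"turn": [0, 0, 0], "slide": [0, 10, -3], "claw": 15},
  {"turn": [0, 0, 0], "slide": [0.3, 9, -5], "claw": 15},
  {"turn": [0, 0, 0], "slide": [0, 9, -6], "claw": 15},
  {"turn": [0, 0, 0], "slide": [0, 7, -8], "claw": 15},
])

```text
t: 10.78
eef_pos: [557.9, 207.8, 197.3]
tcp_rot: [-3.14, -0.0, 1.543]
ft_force: [-8.1, 0.8, 6.4]
opening: 0.279
grip_force: 30.0
```

jog_arm([
  {"turn": [0, 0, 0], "slide": [0.3, 7, -8], "claw": 15},
  {"turn": [0, 0, 0], "slide": [0, 5, -9], "claw": 15},
  {"turn": [0, 0, 0], "slide": [0, 3.5, -10], "claw": 15},
  {"turn": [0, 0, 0], "slide": [0, 2, -9], "claw": 15},
  {"turn": [0, 0, 0], "slide": [0, 0.5, -8], "claw": 15},
])

```text
t: 11.4
eef_pos: [558.2, 226.1, 152.9]
tcp_rot: [-3.14, -0.001, 1.543]
ft_force: [-6.9, 4.1, 4.5]
opening: 0.28
grip_force: 30.0
```

jog_arm([
  {"turn": [0, 0, 0], "slide": [0, 0, -3], "claw": 15},
  {"turn": [0, 0, 0], "slide": [0, 0, 0], "claw": 15},
])

```text
t: 11.65
eef_pos: [558.2, 225.9, 149.6]
tcp_rot: [-3.14, -0.0, 1.543]
ft_force: [-6.9, 5.1, 0.6]
opening: 0.28
grip_force: 30.0
```

jog_arm([
  {"turn": [0, 0, 0], "slide": [0, 0, 2], "claw": 60},
  {"turn": [0, 0, 0], "slide": [0, 0, 0], "claw": 60},
  {"turn": [0, 0, 0], "slide": [0, 0, 0], "claw": 60},
  {"turn": [0, 0, 0], "slide": [0, 0, 30], "claw": 60},
  {"turn": [0, 0, 0], "slide": [0, 0, 50], "claw": 60},
])

```text
t: 12.28
eef_pos: [558.9, 224.9, 231.1]
tcp_rot: [-3.139, 0.001, 1.543]
ft_force: [-0.3, 0.2, -0.0]
opening: 0.6
grip_force: 0.0
```

jog_arm([
  {"turn": [0, 0, 0], "slide": [0, 0, 55], "claw": 80},
  {"turn": [0, 0, 0], "slide": [0, 0, 55], "claw": 100},
  {"turn": [0, 0, -10], "slide": [0, -20, 20], "claw": 100},
  {"turn": [0, 0, -10], "slide": [0, -25, 0], "claw": 100},
  {"turn": [0, 0, -10], "slide": [0, -25, 0], "claw": 100},
])

```text
t: 12.9
eef_pos: [559.3, 154.5, 361.8]
tcp_rot: [3.141, -0.0, 1.014]
ft_force: [0.3, -0.6, -1.2]
opening: 0.995
grip_force: 0.0
```

jog_arm([
  {"turn": [0, 0, -10], "slide": [0, -25, 0], "claw": 100},
  {"turn": [0, 0, -10], "slide": [0, -25, 0], "claw": 100},
  {"turn": [0, 0, -10], "slide": [0, -25, 0], "claw": 100},
  {"turn": [0, 0, -10], "slide": [0, -25, 0], "claw": 100},
  {"turn": [0, 0, -10], "slide": [0, 0, 0], "claw": 100},
])

```text
t: 13.52
eef_pos: [559.4, 53.7, 361.5]
tcp_rot: [3.141, -0.0, 0.139]
ft_force: [0.5, -0.3, 0.4]
opening: 1.002
grip_force: 0.0
```

jog_arm([
  {"turn": [0, 0, -9], "slide": [0, 0, 0], "claw": 100},
  {"turn": [0, 0, 0], "slide": [0, 0, 0], "claw": 100},
])

```text
t: 13.78
eef_pos: [559.4, 55.1, 361.5]
tcp_rot: [3.141, -0.0, -0.01]
ft_force: [-0.3, -0.5, 0.7]
opening: 0.998
grip_force: 0.0
```

```bash
python3 - <<'E'
from h import *
c=read_camera("wrist")
s=state();print(s["eef_pos"],s["tcp_rot"],px(c,[636,54,267]),px(c,[558,146,260]),px(c,[604,-55,64]))
T=read_camera("top")
cv2.imwrite("pics/w4.png",np.hstack([cv2.resize(c["frame"],(480,360)),cv2.resize(T["frame"][150:250,225:310],(306,360),interpolation=cv2.INTER_CUBIC)]))
for r in look_for("lever_knob","wrist"): print(r)
E
```

```text
[559.39861211  55.13531305 361.45181397] [ 3.14146029e+00 -1.85697402e-04 -7.04590568e-03] [319.55133099 138.46840236] [206.78715889 240.13283358] [402.70732034 167.94649121]
{'xy': [316.9, 141.3], 'conf': 0.77}
{'xy': [387.3, 160.7], 'conf': 0.25}
```

View pics/w4.png

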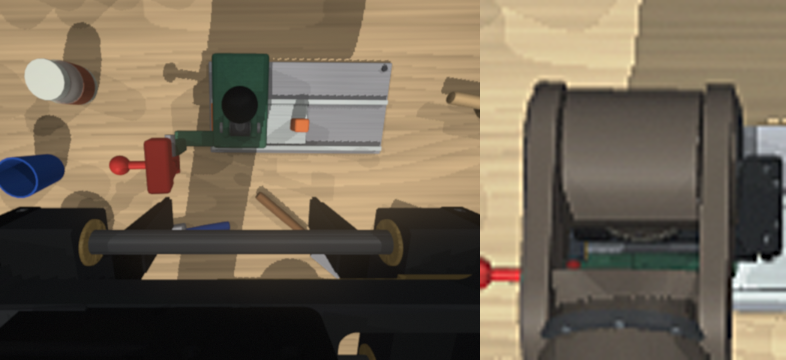

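The catch is flipped: its red knob is at (120,165) with the arm raised. The lever knob at (239,104) and handle at (300,125) in the left, scaled picture are where predicted. Now I'll grasp the lever knob across y.

jog_arm([
  {"turn": [0, 0, 0], "slide": [40, -1, 0], "claw": 85},
  {"turn": [0, 0, 0], "slide": [37, 0, 0], "claw": 85},
  {"turn": [0, 0, 0], "slide": [0, 0, -40], "claw": 85},
  {"turn": [0, 0, 0], "slide": [0, 0, -40], "claw": 85},
  {"turn": [0, 0, 0], "slide": [0, 0, -32], "claw": 85},
])

```text
t: 14.55
eef_pos: [636.1, 54.3, 247.6]
tcp_rot: [3.142, 0.001, -0.008]
ft_force: [1.1, -0.1, -0.6]
opening: 0.849
grip_force: 0.0
```

jog_arm([
  {"turn": [0, 0, 0], "slide": [0, 0, 0], "claw": 25},
  {"turn": [0, 0, 0], "slide": [0, 0, 0], "claw": 25},
  {"turn": [0, 0, 0], "slide": [0, 0, 0], "claw": 25},
  {"turn": [0, 0, 0], "slide": [0, 0, 0], "claw": 25},
  {"turn": [0, 0, 0], "slide": [0, 0, 0], "claw": 25},
])

```text
t: 15.18
eef_pos: [636.5, 54.5, 249.9]
tcp_rot: [-3.141, -0.001, -0.01]
ft_force: [0.7, 14.6, 3.0]
opening: 0.381
grip_force: 7.9
```

jog_arm([
  {"turn": [0, 0, 0], "slide": [0, 0, 0], "claw": 25},
  {"turn": [0, 0, 0], "slide": [0, 0, 0], "claw": 25},
  {"turn": [0, 0, 0], "slide": [0, 0, 0], "claw": 25},
])

```text
t: 15.55
eef_pos: [636.5, 55.2, 249.9]
tcp_rot: [-3.14, -0.001, -0.01]
ft_force: [-0.8, 6.3, 1.7]
opening: 0.364
grip_force: 30.0
```

jog_arm([
  {"turn": [0, 0, 0], "slide": [-22, 0.4, 2.8], "claw": 20},
  {"turn": [0, 0, 0], "slide": [-22.5, 0.4, -0.5], "claw": 20},
  {"turn": [0, 0, 0], "slide": [-22, 0.4, -4], "claw": 20},
  {"turn": [0, 0, 0], "slide": [-21, 0.4, -7], "claw": 20},
  {"turn": [0, 0, 0], "slide": [-20, 0.4, -10], "claw": 20},
])

```text
t: 16.18
eef_pos: [529.6, 57.1, 232.6]
tcp_rot: [-3.14, -0.005, -0.01]
ft_force: [2.3, 5.5, 8.0]
opening: 0.366
grip_force: 30.0
```

jog_arm([
  {"turn": [0, 0, 0], "slide": [-18, 0.3, -13], "claw": 20},
  {"turn": [0, 0, 0], "slide": [-16, 0.3, -16], "claw": 20},
  {"turn": [0, 0, 0], "slide": [-5, 0, -6], "claw": 20},
  {"turn": [0, 0, 0], "slide": [0, 0, 0], "claw": 20},
  {"turn": [0, 0, 0], "slide": [0, 0, 0], "claw": 20},
])

```text
t: 16.8
eef_pos: [489.8, 57.8, 197.2]
tcp_rot: [-3.14, -0.001, -0.01]
ft_force: [-5.7, 7.7, 17.9]
opening: 0.365
grip_force: 30.0
```

```bash
python3 - <<'E'
from h import *
c=read_camera("side"); w=read_camera("wrist")
s=state();print(s["eef_pos"],s["tcp_rot"],s["ft_force"],s["grip_force"],s["opening"])
cv2.imwrite("pics/s5.png",np.hstack([cv2.resize(c["frame"][190:300,225:345],(393,360),interpolation=cv2.INTER_CUBIC),cv2.resize(w["frame"],(400,360))]))
E
```

```text
[489.84306169  57.77577453 197.26507351] [-3.14018644e+00 -1.54591479e-03 -1.02441400e-02] [-7.05098418  6.89942286 16.67743303] 30.002581179142 0.36883577716304083
```

View pics/s5.png

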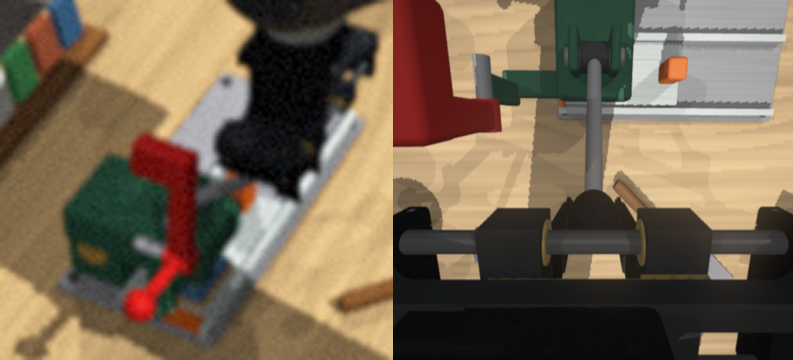

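The lever is held in the jaws at about 1.09 rad, worked out from the TCP's arc. The catch is up and the carrier is home. I'll hold briefly, then hand in.

jog_arm([
  {"turn": [0, 0, 0], "slide": [0, 0, 0], "claw": 20},
  {"turn": [0, 0, 0], "slide": [0, 0, 0], "claw": 20},
  {"turn": [0, 0, 0], "slide": [0, 0, 0], "claw": 20},
])

```text
t: 17.27
eef_pos: [489.9, 57.8, 197.3]
tcp_rot: [-3.14, -0.002, -0.01]
ft_force: [-7.1, 7.1, 17.4]
opening: 0.363
grip_force: 30.0
```

```bash
python3 -c "
from cell import *
print(job_done())"
```

```text
the job is handed in; nothing more can be done
None
```

I handed the job in at about 17 s: by my measurements the carrier is home against the stop, the catch is flipped to about 1.6 rad and the gripper is holding the lever down at about 1.09 rad; the hand-in returned no verdict, and I could not read the foot force directly.

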